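# Stack away the dry mate set

## Task

The mate set is dry: stack the three gourds, mouth down as they are, into one straight column in the middle of the round cork mat, terracotta at the bottom, the charcoal one on it and the blue one on top, each mouth dropped fully home over the foot ring of the one below. Put the small yellow sugar tub upright on the lid of the big green tub, sitting flat inside the lid's raised ring. Leave the green tub where it stands and do not disturb the bombilla and the round brush between the things on the drip tray.

Things in the scene. Friction and masses are not known exactly. Their poses are not given: they have to be found in the camera images.
- gourd_large_centre (a point): Large terracotta gourd with a cream band, mouth down, 0.3 kg; point on its axis, half-way up, z up. 84 mm high, 69 mm diameter half-way up (widest). Open mouth rim below: 60 mm outside, 51 mm inside. On top a flat ledge 77 mm above the rim, round a foot ring 7 mm tall, 40 mm across narrowing to 35 mm; the next gourd's rim sits on the ledge, foot ring in its mouth, 5 mm play all round.
- gourd_medium_centre (a point): Medium charcoal (near black) gourd with a light grey band, mouth down, 0.24 kg; point on its axis, half-way up, z up. 73 mm high, 66 mm diameter half-way up, ledge 66 mm above the rim; mouth and foot ring as on the large one. Home on the terracotta gourd, its centre is 71.5 mm above that one's centre.
- gourd_small_centre (a point): Small blue gourd with a white band, mouth down, 0.18 kg; point on its axis, half-way up, z up. 62 mm high, 63 mm diameter half-way up; mouth and foot ring as on the large one. Home on the charcoal gourd, its centre is 60.5 mm above that one's centre.
- sugar_centre (a point): Small closed yellow plastic sugar tub; this point is on its axis, half-way up; z up. Height 56 mm, body diameter 58 mm up to 44 mm, above it the lid of diameter 61 mm. About 0.15 kg.
- green_lid (a point): Closed green plastic tub standing on the counter, diameter 94 mm over the lid, 76 mm high to the lid's flat top, about 0.6 kg. This point is the centre of the flat lid top, z up. A raised ring on the lid (inside diameter 68 mm, 74 mm outside, 4 mm tall) locates a tub stacked on it.
- mat_top (a point): Round cork mat fixed on the counter, diameter 110 mm, 8 mm thick; this point is the centre of its top face, z up.
- tray: White drip tray fixed on the counter, 310 mm along its x, 480 mm along its y, floor 4 mm thick, walls 12 mm high; origin at the centre of its underside. The four things to move stand at its quarters, about 155 mm apart along its x (120 mm at least) and 270 mm along its y. Low kitchen things (to 100 mm) stand beyond world x = 0.75 m, tall ones (to 250 mm) beyond 0.48 m to either side.
- bombilla_middle (a point): Stainless bombilla (metal straw, flat filter end, brass mouthpiece) lying in the middle strip of the tray, roughly along the tray's x, 200 mm long, 19 mm wide at the filter, 12 mm high; point about half-way along it, on the tube's axis. Not to be disturbed.
- brush_middle (a point): Small round wooden palm brush, bristles down, knob up, 44 mm in diameter, 54 mm high, standing on the tray in the same middle strip; this point is on its axis, 26 mm above its underside. Not to be disturbed.
Mind the look-alikes: they are no part of the job. Of the things that look like the part that bears sugar_centre, the smaller one is meant.

How it is judged:
At the end, for the whole second after the job is handed in: At rest, released: terracotta gourd within 15 mm of mat centre; charcoal on it, blue on that, each within 10 mm of the axis below, seated within 3 mm, tilt under 0.06 rad; sugar tub within 10 mm of lid centre, flat; green tub, bombilla, brush within 30 mm of their start, brush and tub upright (horizontal distance between gourd_large_centre and mat_top below 0.015 m and z of gourd_large_centre in the frame of mat_top between 0.039 and 0.045 m and angle between each of gourd_large_centre, gourd_medium_centre, gourd_small_centre, sugar_centre, green_lid's own z axis and vertical below 0.06 rad and horizontal distance between gourd_medium_centre and gourd_large_centre below 0.01 m and z of gourd_medium_centre in the frame of gourd_large_centre between 0.0685 and 0.0745 m and horizontal distance between gourd_small_centre and gourd_medium_centre below 0.01 m and z of gourd_small_centre in the frame of gourd_medium_centre between 0.0575 and 0.0635 m and horizontal distance between sugar_centre and green_lid below 0.01 m and z of sugar_centre in the frame of green_lid between 0.025 and 0.0305 m and distance of each of green_lid, bombilla_middle, brush_middle from where it was at the start of the episode below 0.03 m and angle between brush_middle's own z axis and vertical below 0.2 rad and linear speed of each of gourd_large, gourd_medium, gourd_small, sugar_tub below 0.01 m/s); the robot touches nothing.
It fails at once if a gourd is tipped over (angle between any of gourd_large_centre, gourd_medium_centre, gourd_small_centre's own z axis and vertical above 0.8 rad).
It fails at once if the bombilla or the brush is pushed away or the brush is knocked over (distance of any of bombilla_middle, brush_middle from where it was at the start of the episode above 0.04 m or angle between brush_middle's own z axis and vertical above 0.6 rad).
It fails at once if the green tub is shifted from its place (distance of green_lid from where it was at the start of the episode above 0.04 m).
It also fails if it takes over 112 s, if anything falls off the work surface, if the arm or the gripper's body presses on something with over 40 N, if the wrist force passes 120 N, or if a joint passes its speed limit or range.

## Robot

A 6-joint arm with a two-finger parallel gripper is mounted at the origin on the work surface. World frame = base frame: x ahead of the robot, y to its left, z up, the work surface at z = 0. Lengths are in m, angles in rad, forces in N, time in s.
With the tool pointing down it reaches from about 0.375 to 0.75 m from the base axis. Payload 9 kg.
Tool frame: the origin (TCP) lies between the finger pads; the fingertips stand 22 mm ahead of it and the grasp point (between the pads) lies 3 mm ahead of it; x points along the fingers, y is the direction in which the jaws open and shut, and the axes are right-handed (so a half turn about x gives the same grasp; the last joint's range is limited). The gripper opens to 85 mm and grips with 20 to 120 N. Pads are 22 mm wide; open, the fingers measure 114 mm over their backs; the gripper's body (76 mm by 85 mm) begins 54 mm behind the grasp point. The pads swing forward as they close: fully open they stand 13 mm farther back than shut.
Start: joints at [1.113, 0.104, 0.097, 1.564, 0, 1.353], TCP at [0.143, 0.583, 0.253] pointing down, gripper open.
Joint ranges: [-2.99, 2.99], [-0.84, 1.86], [-1.1, 1.16], [-1.84, 2.11], [-1.51, 1.56], [-3.14, 3.14]. Speed limits (rad/s): [2.22, 2.22, 2.57, 3.14, 3.14, 3.14].

## Interface

Orientations are given as a unit quaternion [w, x, y, z].
In Python, from workcell import status, grab_frame, camera_params, ctrl, finder gives the robot as it stands.
- The arm moves only by the tool servo_tool, never from a script. Its argument "motion" is a list of rows, each an object with "angular": the turn, a rotation vector about the world's x, y, z in units of 6 degrees (1.0 is 6 degrees), a list of three; "offset": the shift along the world's x, y, z in m, a list of three; "fingers": the opening, from 0 (shut) to 1 (fully open). In form: [{"angular": [rx, ry, rz], "offset": [tx, ty, tz], "fingers": fingers}, ...]. A call has 1 to 20 rows; each row shifts and turns the commanded pose from where the row before left it; what a row does not reach is not made up. A row lasts 1/10 s, in which the tool goes at most 50 mm and 8.59 degrees, less where a joint would pass 70% of its speed; a pose out of reach is approached as far as the arm can. A call is refused whole if a number of a shift passes 0.05 or a number of a turn 1, either way. A call with a gripper value outside its range is refused whole. The fingers move at their own pace and stop on an object; "grip_force" is the grip in N (left out, the last holds). Time passes only in rows, so rows that do not move let the fingers close. It gives the time, the measured TCP pose, the force and the opening at its end, in the units of the state.
- status.get_obs(): the state, without advancing time (a new reading comes with each control period).
- grab_frame(name): name is "side" or "top" or "wrist"; returns the picture (420x560x3 uint8, red, green, blue); there is no depth.
- camera_params(name): a dict with "fx", "fy", "cx", "cy" (pixels), "world_from_camera" (4x4, takes a point from camera to world coordinates). Camera axes: x right, y up, looking along -z (the intrinsics and any distortion apply to the point x, -y, -z); pixel columns grow to the right and rows downward; lengths in m; the calibration is good to about 2 mm. The wrist camera is an equidistant fisheye: a pixel r from the principal point sees the ray r / f radians off the axis. A picture is of the moment at which its call begins: read the wrist's pose just before it. camera_params takes no time and is no camera call; for the wrist camera it gives the pose at the moment of the call.
- ctrl.finish_job(): hands the job in, once; it reports no verdict.
Trained networks look in the newest picture that a camera, given by its name, has taken for a name from the list of things; names that differ only in an ending like _2 or _b are one class to them, and where a whole thing is asked for, a point or a joint stands for the part that bears it (a point fixed in the world has none). Each returns a list of dicts, best first, with "score" (0 to 1); they miss things now and then, are a little off and sometimes report something else, mostly with a low value. They report only what shows in the picture. A call takes as long as a camera call. They do not tell look-alikes from the thing itself.
- finder.search_frame(target, camera): "point" ([column, row] in pixels, amid what is visible of it).
- finder.trace(target, camera): "mask" (420x560 bool, what is visible of it) and "point" ([column, row] in pixels, amid what is visible of it).
The state is a dict: "time": time; "joint_positions": joint angles; "dq": joint speeds; "joint_torque": joint torques, N m; "position": TCP position; "tool_rot": TCP orientation; "force": force on the tool from outside, world axes, zero at the start; "wrist_torque": the same for the moment, N m; "width": finger opening in m.
Only numpy, scipy, OpenCV 4.12 (cv2) and the standard library are available. Lean on these libraries where they do the work, as an engineer would, in place of code of your own. Each camera call takes 0.05 s, during which the arm holds its last target.

## Working session

There is one attempt and no reset: what is moved stays moved. The work goes in short steps, Python scripts to look and compute and a tool call to move; the robot and the scene stay as the last step left them, time stands still between calls to the robot, and variables do not carry over. Pictures are saved under pics/ and viewed, and the job is handed in when it is done.

Besides the shell and the picture viewer there is one more tool, called after "Request:" as name(argument=value, ...) on one line, values as JSON. servo_tool: Moves the arm, as the interface text tells. Its arguments: {"type":"object","properties":{"motion":{"type":"array","items":{"type":"object","properties":{"angular":{"type":"array","items":{"type":"number"}},"offset":{"type":"array","items":{"type":"number"}},"fingers":{"type":"number"}}}},"grip_force":{"type":"number"}},"required":["motion"]}

```bash
ls; mkdir -p pics
python3 - <<'E'
from workcell import status, grab_frame, camera_params
import cv2, numpy as np
print(status.get_obs())
for n in ("side","top","wrist"):
    p=camera_params(n); print(n,{k:(np.round(v,4).tolist()) for k,v in p.items() if not isinstance(v,str)})
    im=grab_frame(n); cv2.imwrite(f"pics/{n}0.png",im[:,:,::-1])
E
```

```text
pics
{'time': 0.0, 'joint_positions': array([1.11330807e+00, 1.04669613e-01, 9.64578659e-02, 1.56391081e+00,
       4.48255654e-05, 1.35311167e+00]), 'dq': array([ 0.00097544, -0.00155069, -0.00087584, -0.00027098, -0.00137924,
        0.00048606]), 'joint_torque': array([-9.78395110e-04, -5.56930375e+01,  5.03646576e+01,  1.69704953e-02,
       -5.69982676e-04,  4.54537869e-06]), 'position': array([0.14233673, 0.58255468, 0.25253342]), 'tool_rot': array([ 0.70185962,  0.08414319,  0.70220013, -0.08501754]), 'force': array([ 0.63949487, -0.53969388,  0.41632512]), 'wrist_torque': array([ 0.03962284, -0.04810464,  0.04795484]), 'width': 0.08553884633813907}
side {'fx': 488.8079, 'fy': 488.8079, 'cx': 283.5706, 'cy': 205.6334, 'world_from_camera': [[0.9791, 0.1069, -0.173, 0.3067], [-0.2033, 0.5291, -0.8238, -0.7963], [0.0035, 0.8418, 0.5398, 0.6072], [0.0, 0.0, 0.0, 1.0]]}
top {'fx': 495.6791, 'fy': 495.6791, 'cx': 284.9249, 'cy': 203.6239, 'world_from_camera': [[0.019, 0.9917, -0.1274, 0.3576], [-0.9998, 0.0185, -0.005, -0.0101], [-0.0026, 0.1274, 0.9918, 1.1768], [0.0, 0.0, 0.0, 1.0]]}
wrist {'fx': 325.1923, 'fy': 325.1923, 'cx': 279.9499, 'cy': 211.6645, 'world_from_camera': [[0.2378, -0.9246, -0.2975, 0.0661], [0.9713, 0.2263, 0.073, 0.6004], [-0.0002, -0.3063, 0.9519, 0.3737], [0.0, 0.0, 0.0, 1.0]]}
```

View pics/top0.png

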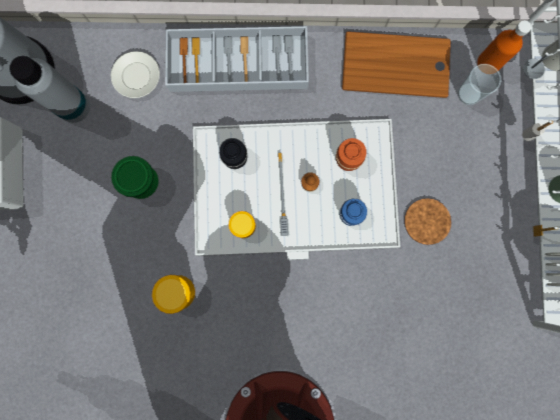

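View pics/side0.png

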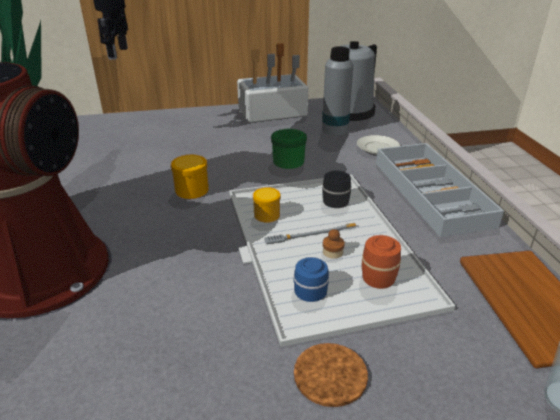

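View pics/wrist0.png

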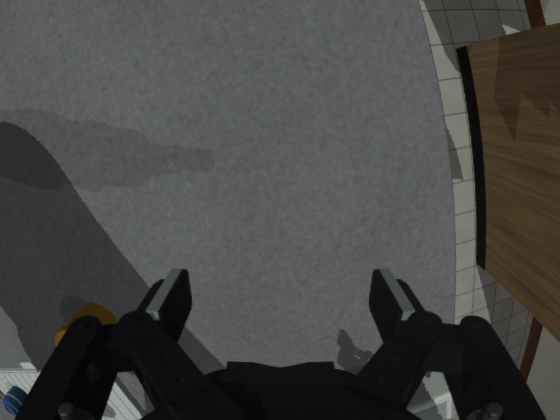

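The top view shows terracotta (351,154), charcoal (233,153), blue (353,212), sugar tub (242,224), green tub (134,176), mat (428,220), brush (310,182) and bombilla (283,195). A larger amber look-alike tub is at (173,294). Next I'll localise them from masks in both fixed cameras.

```bash
cat > loc.py <<'E'
import numpy as np, cv2
from scipy.optimize import least_squares
from workcell import status, grab_frame, camera_params, ctrl, finder
# profiles: (z above support, radius), support z
T=0.004
M={'gourd_large_centre':([(0,.030),(.042,.0345),(.077,.027),(.077,.02),(.084,.0175)],T),
'gourd_medium_centre':([(0,.030),(.0365,.033),(.066,.027),(.066,.02),(.073,.0175)],T),
'gourd_small_centre':([(0,.030),(.031,.0315),(.055,.027),(.055,.02),(.062,.0175)],T),
'sugar_centre':([(0,.029),(.044,.029),(.044,.0305),(.056,.0305)],T),
'green_lid':([(0,.043),(.06,.043),(.062,.047),(.076,.047)],0),
'mat_top':([(0,.055),(.008,.055)],0),
'brush_middle':([(0,.022),(.02,.022),(.054,.010)],T)}
def proj(P,p,cam):
    W=np.array(p['world_from_camera']); c=(np.asarray(P)-W[:3,3])@W[:3,:3]
    x,y,z=c[:,0],-c[:,1],-c[:,2]
    if cam=='wrist':
        r=np.hypot(x,y); th=np.arctan2(r,z); k=th/np.maximum(r,1e-9)
        return np.c_[p['cx']+p['fx']*x*k,p['cy']+p['fy']*y*k]
    return np.c_[p['cx']+p['fx']*x/z,p['cy']+p['fy']*y/z]
def unproj(u,v,p,cam,h):
    W=np.array(p['world_from_camera']); a=(u-p['cx'])/p['fx'];b=(v-p['cy'])/p['fy']
    if cam=='wrist':
        t=np.hypot(a,b); s=np.sin(t)/max(t,1e-9); d=np.array([a*s,-b*s,-np.cos(t)])
    else: d=np.array([a,-b,-1.])
    d=W[:3,:3]@d; o=W[:3,3]; return o+d*(h-o[2])/d[2]
def hull(name,x,y,p,cam,dz=0):
    prof,s=M[name]; a=np.linspace(0,2*np.pi,48,endpoint=False)
    P=np.concatenate([np.c_[x+r*np.cos(a),y+r*np.sin(a),np.full(48,s+dz+z)] for z,r in prof])
    return cv2.convexHull(proj(P,p,cam).astype(np.float32))
def cen(h):
    m=cv2.moments(h); return np.array([m['m10']/m['m00'],m['m01']/m['m00']]),m['m00']
def fit(name,obs,x0):
    f=lambda q: np.concatenate([cen(hull(name,q[0],q[1],p,c))[0]-t for p,c,t in obs])
    return least_squares(f,x0)
E
python3 - <<'E'
from loc import *
out={}
for cam in ('top','side'):
    im=grab_frame(cam); p=camera_params(cam); vis=im[:,:,::-1].copy()
    for n in M:
        for d in finder.trace(n,cam)[:3]:
            m=d['mask']; 
            if m.sum()<20: continue
            h=cv2.convexHull(np.argwhere(m)[:,::-1].astype(np.int32)); 
            c=cen(h)[0]; out.setdefault(n,[]).append((cam,c,m.sum(),round(d['score'],2)))
            cs=unproj(*c,p,cam,M[n][1]+M[n][0][-1][0]/2)[:2]
            r=fit(n,[(p,cam,c)],cs)
            print(n,cam,round(d['score'],2),c.round(1),m.sum(),'model area',round(cen(hull(n,*r.x,p,cam))[1]),'->',r.x.round(4))
            cv2.polylines(vis,[h],True,(255,255,255),1)
            cv2.polylines(vis,[np.round(hull(n,*r.x,p,cam)).astype(int)],True,(0,255,255),1)
    cv2.imwrite(f'pics/fit_{cam}.png',vis)
    
    b=finder.trace('bombilla_middle',cam)[0]; print('bom',b['point'],unproj(*b['point'],p,cam,.01)); 
print(status.get_obs()['time'])
E
```

```text
gourd_medium_centre top 0.82 [232.6 153.1] 640 model area 667 -> [0.6218 0.1209]
gourd_small_centre top 0.89 [352.1 212.2] 587 model area 602 -> [ 0.4881 -0.1613]
sugar_centre top 0.61 [241.7 223.7] 589 model area 602 -> [0.4548 0.0935]
sugar_centre top 0.57 [172.6 293.3] 1263 model area 700 -> [0.2947 0.2453]
green_lid top 0.63 [133.6 177.1] 1618 model area 1622 -> [0.5575 0.3455]
mat_top top 0.65 [426.9 220.9] 1695 model area 1725 -> [ 0.4734 -0.3417]
bom [283.3, 213.1] [ 0.4847884  -0.00082484  0.01      ]
gourd_large_centre side 0.73 [380.8 260.8] 1820 model area 1673 -> [ 0.624 -0.15 ]
gourd_medium_centre side 0.87 [336.  188.7] 903 model area 933 -> [0.6221 0.122 ]
gourd_small_centre side 0.62 [310.3 279. ] 1360 model area 1350 -> [ 0.4893 -0.1599]
sugar_centre side 0.61 [266.7 203.9] 886 model area 901 -> [0.456  0.0946]
sugar_centre side 0.57 [190.2 176. ] 1487 model area 754 -> [0.2981 0.254 ]
green_lid side 0.55 [288.5 147.9] 1206 model area 1299 -> [0.5587 0.3435]
green_lid side 0.34 [330.1 374.4] 3672 model area 5051 -> [ 0.4628 -0.3717]
mat_top side 0.7 [330.3 374.4] 3648 model area 3802 -> [ 0.4743 -0.3412]
brush_middle side 0.9 [332.7 243.9] 470 model area 561 -> [ 0.5606 -0.061 ]
brush_middle side 0.62 [266.5 204.1] 867 model area 444 -> [0.4579 0.1078]
bom [294.4, 235.9] [ 0.49651907 -0.00252506  0.01      ]
1.05
```

Request:
servo_tool(motion=[{"angular": [0,0,0.164],"offset": [0.0223,-0.0349,-0.0073],"fingers": 1},{"angular": [0,0,0.164],"offset": [0.0223,-0.0349,-0.0073],"fingers": 1},{"angular": [0,0,0.164],"offset": [0.0223,-0.0349,-0.0073],"fingers": 1},{"angular": [0,0,0.164],"offset": [0.0223,-0.0349,-0.0073],"fingers": 1},{"angular": [0,0,0.164],"offset": [0.0223,-0.0349,-0.0073],"fingers": 1},{"angular": [0,0,0.164],"offset": [0.0223,-0.0349,-0.0073],"fingers": 1},{"angular": [0,0,0.164],"offset": [0.0223,-0.0349,-0.0073],"fingers": 1},{"angular": [0,0,0.164],"offset": [0.0223,-0.0349,-0.0073],"fingers": 1},{"angular": [0,0,0.164],"offset": [0.0223,-0.0349,-0.0073],"fingers": 1},{"angular": [0,0,0.164],"offset": [0.0223,-0.0349,-0.0073],"fingers": 1},{"angular": [0,0,0.164],"offset": [0.0223,-0.0349,-0.0073],"fingers": 1},{"angular": [0,0,0.164],"offset": [0.0223,-0.0349,-0.0073],"fingers": 1},{"angular": [0,0,0.164],"offset": [0.0223,-0.0349,-0.0073],"fingers": 1},{"angular": [0,0,0.164],"offset": [0.0223,-0.0349,-0.0073],"fingers": 1},{"angular": [0,0,0],"offset": [0,0,0],"fingers": 1},{"angular": [0,0,0],"offset": [0,0,0],"fingers": 1}], grip_force=40)

```text
time: 2.65
position: [0.4547, 0.0936, 0.151]
tool_rot: [0.707, 0.001, 0.707, -0.0]
force: [-0.1, -0.0, -0.2]
width: 0.0856
```

```bash
cat > w.py <<'E'
import sys
from loc import *
from scipy.spatial.transform import Rotation as R
def run(tag,names):
    o=status.get_obs(); q=o['tool_rot']; A=R.from_quat([q[1],q[2],q[3],q[0]]).as_matrix()
    print('t',o['time'],'pos',o['position'].round(4),'x',A[:,0].round(4),'y',A[:,1].round(4),'w',o['width'],'F',o['force'].round(1))
    p=camera_params('wrist'); im=grab_frame('wrist'); vis=im[:,:,::-1].copy()
    for n in names:
        for d in finder.trace(n,'wrist')[:2]:
            h=cv2.convexHull(np.argwhere(d['mask'])[:,::-1].astype(np.int32)); c=cen(h)[0]
            if not np.isfinite(c).all(): continue
            r=fit(n,[(p,'wrist',c)],unproj(*c,p,'wrist',.04)[:2])
            print(n,round(d['score'],2),c.round(1),d['mask'].sum(),'model',round(cen(hull(n,*r.x,p,'wrist'))[1]),r.x.round(4))
            cv2.polylines(vis,[h],True,(255,255,255),1); cv2.polylines(vis,[np.round(hull(n,*r.x,p,'wrist')).astype(int)],True,(0,255,255),1)
    cv2.imwrite(f'pics/{tag}.png',vis)
if __name__=='__main__': run(sys.argv[1],sys.argv[2:])
E
python3 w.py w1 sugar_centre gourd_medium_centre green_lid
```

```text
t 2.65 pos [0.4547 0.0936 0.151 ] x [-7.e-04  4.e-04 -1.e+00] y [1.6e-03 1.0e+00 3.0e-04] w 0.08560246925153722 F [-0.1 -0.  -0.2]
sugar_centre 0.96 [281.4 218.3] 6265 model 6360 [0.4542 0.094 ]
sugar_centre 0.72 [473.5  35.3] 8758 model 5737 [0.3036 0.2483]
gourd_medium_centre 0.56 [306.9 351.3] 1566 model 4970 [0.5912 0.1183]
green_lid 0.67 [514.8 305.1] 6253 model 7207 [0.5567 0.3452]
```

View pics/w1.png

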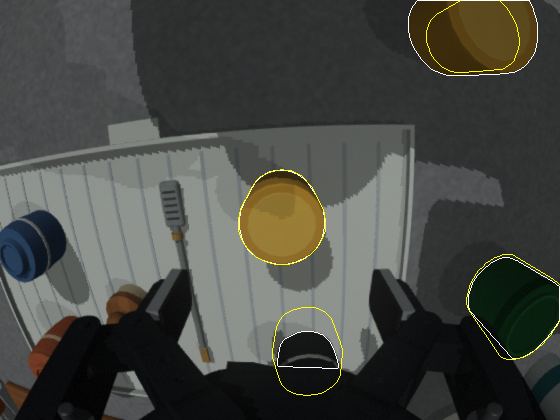

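Wrist camera shows the small tub at (281,218), right under the gripper and consistent with the fixed cameras; bombilla at (190,270) is clear of the fingers. Grasp.

Request:
servo_tool(motion=[{"offset": [0.0003,0.0004,-0.02],"angular": [0,0,0],"fingers": 1},{"offset": [0,0,-0.025],"angular": [0,0,0],"fingers": 1},{"offset": [0,0,-0.025],"angular": [0,0,0],"fingers": 1},{"offset": [0,0,-0.025],"angular": [0,0,0],"fingers": 1},{"offset": [0,0,-0.018],"angular": [0,0,0],"fingers": 1},{"offset": [0,0,-0.01],"angular": [0,0,0],"fingers": 1},{"offset": [0,0,0],"angular": [0,0,0],"fingers": 1},{"offset": [0,0,0],"angular": [0,0,0],"fingers": 0},{"offset": [0,0,0],"angular": [0,0,0],"fingers": 0},{"offset": [0,0,0],"angular": [0,0,0],"fingers": 0},{"offset": [0,0,0],"angular": [0,0,0],"fingers": 0},{"offset": [0,0,0],"angular": [0,0,0],"fingers": 0},{"offset": [0,0,0],"angular": [0,0,0],"fingers": 0}])

```text
time: 4.15
position: [0.456, 0.0948, 0.0296]
tool_rot: [0.708, -0.0, 0.706, 0.0]
force: [-1.6, 1.7, 5.9]
width: 0.0572
```

Request:
servo_tool(motion=[{"offset": [0,0,0.01],"angular": [0,0,0],"fingers": 0},{"offset": [0,0,0.03],"angular": [0,0,0],"fingers": 0},{"offset": [0,0,0.03],"angular": [0,0,0],"fingers": 0},{"offset": [0,0,0.03],"angular": [0,0,0],"fingers": 0},{"offset": [0,0,0.02],"angular": [0,0,0],"fingers": 0},{"offset": [0.006,0.0147,0],"angular": [0,0,0],"fingers": 0},{"offset": [0.012,0.03,0],"angular": [0,0,0],"fingers": 0},{"offset": [0.012,0.03,0],"angular": [0,0,0],"fingers": 0},{"offset": [0.012,0.03,0],"angular": [0,0,0],"fingers": 0},{"offset": [0.012,0.03,0],"angular": [0,0,0],"fingers": 0},{"offset": [0.012,0.03,0],"angular": [0,0,0],"fingers": 0},{"offset": [0.012,0.03,0],"angular": [0,0,0],"fingers": 0},{"offset": [0.012,0.03,0],"angular": [0,0,0],"fingers": 0},{"offset": [0.007,0.015,0],"angular": [0,0,0],"fingers": 0},{"offset": [0.005,0.01,0],"angular": [0,0,0],"fingers": 0},{"offset": [0,0,0],"angular": [0,0,0],"fingers": 0},{"offset": [0,0,0],"angular": [0,0,0],"fingers": 0},{"offset": [0,0,0],"angular": [0,0,0],"fingers": 0}])

```text
time: 5.95
position: [0.5568, 0.3437, 0.1484]
tool_rot: [0.707, -0.0, 0.707, 0.0]
force: [0.3, -0.8, -1.1]
width: 0.0575
```

```bash
python3 w.py w2 sugar_centre green_lid
python3 - <<'E'
from loc import *
for cam in ('top','side'):
    im=grab_frame(cam);p=camera_params(cam); cv2.imwrite(f'pics/{cam}2.png',im[:,:,::-1])
    for n,dz in (('sugar_centre',.12),('green_lid',0)):
        for d in finder.trace(n,cam)[:2]:
            h=cv2.convexHull(np.argwhere(d['mask'])[:,::-1].astype(np.int32)); c=cen(h)[0]
            r=least_squares(lambda q:cen(hull(n,*q,p,cam,dz))[0]-c,unproj(*c,p,cam,.04+dz)[:2])
            print(cam,n,c,d['mask'].sum(),round(cen(hull(n,*r.x,p,cam,dz))[1]),r.x.round(4))
E
```

```text
t 5.95 pos [0.5568 0.3437 0.1484] x [-1.e-04 -1.e-04 -1.e+00] y [-1.e-04  1.e+00 -1.e-04] w 0.057470076334314314 F [ 0.3 -0.8 -1.1]
sugar_centre 0.66 [280.2 299.2] 18703 model 5628 [0.6305 0.3431]
green_lid 0.68 [281.4 214.9] 8310 model 16297 [0.5471 0.3439]
top sugar_centre [122.08510638 178.65868794] 204 910 [0.5347 0.3358]
top green_lid [136.34725475 179.42727036] 790 1616 [0.5521 0.3388]
side sugar_centre [189.81283553 175.99731576] 1396 1205 [0.2992 0.0348]
side sugar_centre [286.60771402 109.51238633] 345 682 [0.5498 0.3295]
side green_lid [288.31901675 147.76863857] 1264 1297 [0.5585 0.3446]
```

View pics/w2.png

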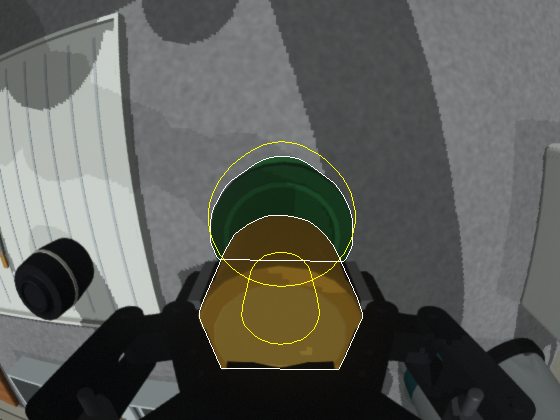

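View pics/side2.png

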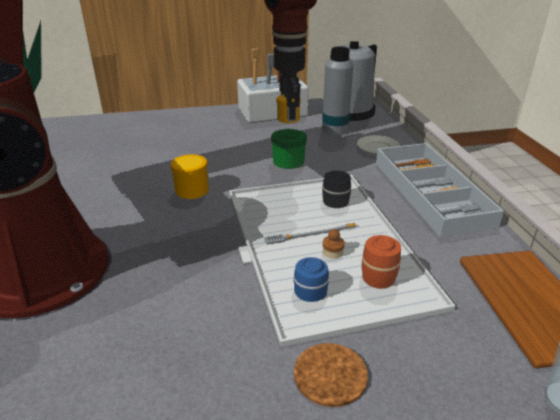

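Held tub sits centred in the jaws at column 281, over the green lid centred at column 281. Lowering with a small correction.

Request:
servo_tool(motion=[{"offset": [0.001,0.0005,-0.01],"angular": [0,0,0],"fingers": 0},{"offset": [0,0,-0.015],"angular": [0,0,0],"fingers": 0},{"offset": [0,0,-0.01],"angular": [0,0,0],"fingers": 0},{"offset": [0,0,-0.006],"angular": [0,0,0],"fingers": 0},{"offset": [0,0,-0.003],"angular": [0,0,0],"fingers": 0},{"offset": [0,0,-0.001],"angular": [0,0,0],"fingers": 0},{"offset": [0,0,0],"angular": [0,0,0],"fingers": 0},{"offset": [0,0,0],"angular": [0,0,0],"fingers": 0}])

```text
time: 7.2
position: [0.5584, 0.345, 0.1037]
tool_rot: [0.707, -0.0, 0.707, 0.0]
force: [-1.4, 0.0, -1.6]
width: 0.0575
```

```bash
python3 -c "
from workcell import status
o=status.get_obs();print(o['position'],o['force'])"
```

```text
[0.55835557 0.34496941 0.10373898] [-1.38183737  0.02223444 -1.63828092]
```

Request:
servo_tool(motion=[{"offset": [0,0,-0.001],"angular": [0,0,0],"fingers": 0},{"offset": [0,0,-0.001],"angular": [0,0,0],"fingers": 0},{"offset": [0,0,-0.001],"angular": [0,0,0],"fingers": 0},{"offset": [0,0,0],"angular": [0,0,0],"fingers": 0},{"offset": [0,0,0],"angular": [0,0,0],"fingers": 0}])

```text
time: 7.7
position: [0.5586, 0.345, 0.1016]
tool_rot: [0.708, -0.0, 0.706, 0.0]
force: [-1.6, -1.2, 7.0]
width: 0.0574
```

Contact at the home height (0.1016, against an expected 0.101), so it isn't on the ring. Releasing and going up.

Request:
servo_tool(motion=[{"offset": [0,0,0],"angular": [0,0,0],"fingers": 1},{"offset": [0,0,0],"angular": [0,0,0],"fingers": 1},{"offset": [0,0,0],"angular": [0,0,0],"fingers": 1},{"offset": [0,0,0],"angular": [0,0,0],"fingers": 1},{"offset": [0,0,0],"angular": [0,0,0],"fingers": 1},{"offset": [0,0,0.02],"angular": [0,0,0],"fingers": 1},{"offset": [0,0,0.03],"angular": [0,0,0],"fingers": 1},{"offset": [0,0,0.03],"angular": [0,0,0],"fingers": 1},{"offset": [0,0,0.02],"angular": [0,0,0],"fingers": 1},{"offset": [0,0,0],"angular": [0,0,0],"fingers": 1},{"offset": [0,0,0],"angular": [0,0,0],"fingers": 1}])

```text
time: 8.8
position: [0.5582, 0.3449, 0.1999]
tool_rot: [0.707, -0.0, 0.707, 0.0]
force: [0.3, 0.2, -0.1]
width: 0.0854
```

Run:
```python
from loc import *
M['sugar_on']=(M['sugar_centre'][0],.076)
p=camera_params('wrist'); im=grab_frame('wrist'); vis=im[:,:,::-1].copy()
for n,m in (('sugar_centre','sugar_on'),('green_lid','green_lid'),('gourd_medium_centre',)*2):
    for d in finder.trace(n,'wrist')[:2]:
        h=cv2.convexHull(np.argwhere(d['mask'])[:,::-1].astype(np.int32)); c=cen(h)[0]
        r=fit(m,[(p,'wrist',c)],unproj(*c,p,'wrist',.08)[:2]); print(n,d['score'],d['mask'].sum(),round(cen(hull(m,*r.x,p,'wrist'))[1]),r.x.round(4))
        cv2.polylines(vis,[np.round(hull(m,*r.x,p,'wrist')).astype(int)],True,(0,255,255),1)
cv2.polylines(vis,[np.round(hull('green_lid',.558,.3445,p,'wrist')).astype(int)],True,(255,255,255),1)
cv2.imwrite('pics/w3.png',vis); print(status.get_obs()['position'])
```

```text
sugar_centre 0.7 7510 7788 [0.5561 0.3442]
green_lid 0.77 4008 10814 [0.5492 0.3437]
gourd_medium_centre 0.65 3628 3470 [0.6222 0.1176]
[0.55738869 0.34464553 0.19855396]
```

View pics/w3.png

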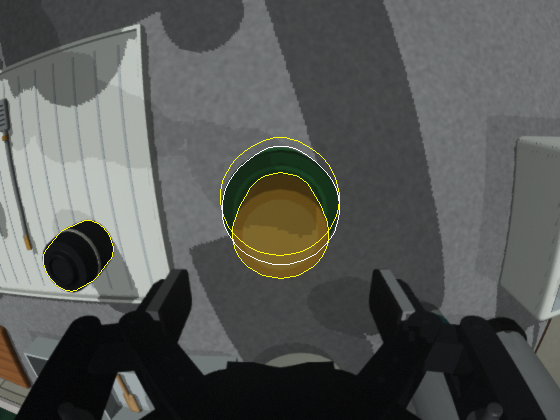

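The tub sits centred inside the ring: the model at seated height overlays it, and the wrist fit gives (0.556, 0.344). Next, the terracotta gourd.

Request:
servo_tool(motion=[{"offset": [0.0055,-0.0413,0],"angular": [0,0,0],"fingers": 1},{"offset": [0.0055,-0.0413,0],"angular": [0,0,0],"fingers": 1},{"offset": [0.0055,-0.0413,0],"angular": [0,0,0],"fingers": 1},{"offset": [0.0055,-0.0413,0],"angular": [0,0,0],"fingers": 1},{"offset": [0.0055,-0.0413,0],"angular": [0,0,0],"fingers": 1},{"offset": [0.0055,-0.0413,0],"angular": [0,0,0],"fingers": 1},{"offset": [0.0055,-0.0413,0],"angular": [0,0,0],"fingers": 1},{"offset": [0.0055,-0.0413,0],"angular": [0,0,0],"fingers": 1},{"offset": [0.0055,-0.0413,0],"angular": [0,0,0],"fingers": 1},{"offset": [0.0055,-0.0413,0],"angular": [0,0,0],"fingers": 1},{"offset": [0.0055,-0.0413,-0.01],"angular": [0,0,0],"fingers": 1},{"offset": [0.0055,-0.0413,-0.01],"angular": [0,0,0],"fingers": 1},{"offset": [0,0,-0.02],"angular": [0,0,0],"fingers": 1},{"offset": [0,0,0],"angular": [0,0,0],"fingers": 1},{"offset": [0,0,0],"angular": [0,0,0],"fingers": 1}])

```text
time: 10.5
position: [0.6234, -0.15, 0.1595]
tool_rot: [0.707, 0.0, 0.708, 0.001]
force: [0.4, -0.1, 0.2]
width: 0.0856
```

```bash
python3 w.py w4 gourd_large_centre gourd_small_centre mat_top brush_middle
```

```text
t 10.5 pos [ 0.6234 -0.15    0.1595] x [-0.0017  0.0011 -1.    ] y [-9.0e-04  1.0e+00  1.1e-03] w 0.08555464674981754 F [ 0.4 -0.1  0.2]
gourd_large_centre 0.84 [275.6 219. ] 7955 model 7096 [ 0.6241 -0.154 ]
gourd_small_centre 0.84 [265.1  37.1] 5620 model 5684 [ 0.4889 -0.1616]
mat_top 0.55 [82.1 52. ] 7941 model 8078 [ 0.4737 -0.3421]
brush_middle 0.61 [388.3 132.8] 2472 model 2427 [ 0.5604 -0.0604]
```

View pics/w4.png

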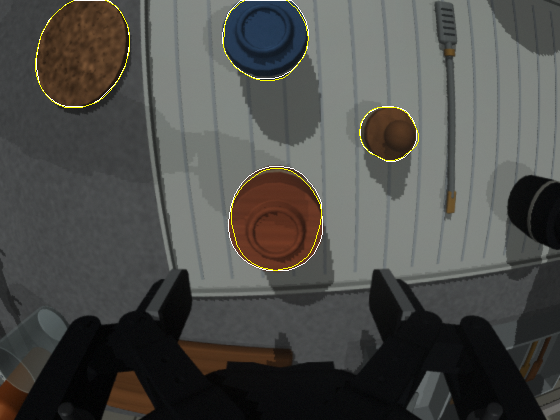

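Wrist view: terracotta at (276,219), foot ring concentric, so y ≈ -0.153; brush (388,133) and blue (265,37) are well clear of the fingers. Descending.

Request:
servo_tool(motion=[{"offset": [0.0007,-0.003,-0.01],"angular": [0,0,0],"fingers": 1},{"offset": [0,0,-0.025],"angular": [0,0,0],"fingers": 1},{"offset": [0,0,-0.025],"angular": [0,0,0],"fingers": 1},{"offset": [0,0,-0.025],"angular": [0,0,0],"fingers": 1},{"offset": [0,0,-0.018],"angular": [0,0,0],"fingers": 1},{"offset": [0,0,-0.01],"angular": [0,0,0],"fingers": 1},{"offset": [0,0,0],"angular": [0,0,0],"fingers": 1},{"offset": [0,0,0],"angular": [0,0,0],"fingers": 1},{"offset": [0,0,0],"angular": [0,0,0],"fingers": 0},{"offset": [0,0,0],"angular": [0,0,0],"fingers": 0},{"offset": [0,0,0],"angular": [0,0,0],"fingers": 0},{"offset": [0,0,0],"angular": [0,0,0],"fingers": 0},{"offset": [0,0,0],"angular": [0,0,0],"fingers": 0}])

```text
time: 12.05
position: [0.6257, -0.1541, 0.049]
tool_rot: [0.708, -0.001, 0.706, -0.0]
force: [-0.5, 0.3, 5.7]
width: 0.0666
```

Request:
servo_tool(motion=[{"offset": [0,0,0.01],"angular": [0,0,0],"fingers": 0},{"offset": [0,0,0.03],"angular": [0,0,0],"fingers": 0},{"offset": [0,0,0.03],"angular": [0,0,0],"fingers": 0},{"offset": [0,0,0.02],"angular": [0,0,0],"fingers": 0},{"offset": [-0.0075,-0.0095,0],"angular": [0,0,0],"fingers": 0},{"offset": [-0.02,-0.025,0],"angular": [0,0,0],"fingers": 0},{"offset": [-0.02,-0.025,0],"angular": [0,0,0],"fingers": 0},{"offset": [-0.02,-0.025,0],"angular": [0,0,0],"fingers": 0},{"offset": [-0.02,-0.025,0],"angular": [0,0,0],"fingers": 0},{"offset": [-0.02,-0.025,0],"angular": [0,0,0],"fingers": 0},{"offset": [-0.02,-0.025,0],"angular": [0,0,0],"fingers": 0},{"offset": [-0.015,-0.0195,0],"angular": [0,0,0],"fingers": 0},{"offset": [-0.0075,-0.01,0],"angular": [0,0,0],"fingers": 0},{"offset": [0,0,0],"angular": [0,0,0],"fingers": 0},{"offset": [0,0,0],"angular": [0,0,0],"fingers": 0},{"offset": [0,0,0],"angular": [0,0,0],"fingers": 0}])

```text
time: 13.65
position: [0.4751, -0.3418, 0.1368]
tool_rot: [0.707, -0.0, 0.707, 0.001]
force: [0.7, 0.6, -2.6]
width: 0.0668
```

```bash
python3 w.py w5 mat_top;python3 - <<'E'
from loc import *
im=grab_frame('side'); cv2.imwrite('pics/side5.png',im[:,:,::-1])
E
```

```text
t 13.65 pos [ 0.4751 -0.3418  0.1368] x [-2.e-04  7.e-04 -1.e+00] y [-1.7e-03  1.0e+00  7.0e-04] w 0.0668235874267362 F [ 0.7  0.6 -2.6]
mat_top 0.69 [280.5 189.5] 7741 model 14229 [ 0.4615 -0.3421]
```

View pics/side5.png

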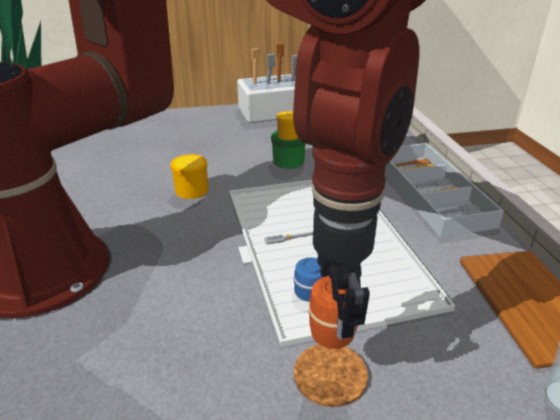

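View pics/w5.png

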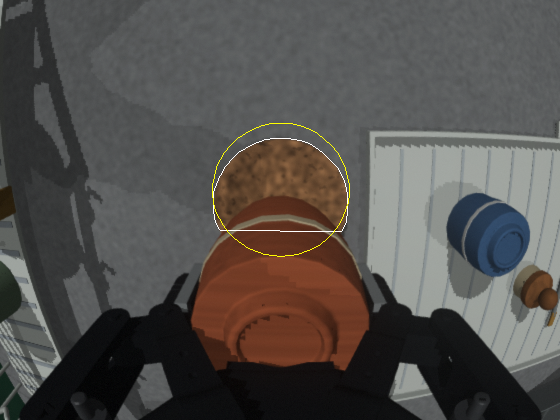

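Gourd held upright, centred over the mat (both near column 281). Lowering.

Request:
servo_tool(motion=[{"offset": [-0.001,0,-0.015],"angular": [0,0,0],"fingers": 0},{"offset": [0,0,-0.02],"angular": [0,0,0],"fingers": 0},{"offset": [0,0,-0.02],"angular": [0,0,0],"fingers": 0},{"offset": [0,0,-0.015],"angular": [0,0,0],"fingers": 0},{"offset": [0,0,-0.01],"angular": [0,0,0],"fingers": 0},{"offset": [0,0,-0.002],"angular": [0,0,0],"fingers": 0},{"offset": [0,0,-0.001],"angular": [0,0,0],"fingers": 0},{"offset": [0,0,-0.001],"angular": [0,0,0],"fingers": 0},{"offset": [0,0,-0.001],"angular": [0,0,0],"fingers": 0},{"offset": [0,0,0],"angular": [0,0,0],"fingers": 0},{"offset": [0,0,0],"angular": [0,0,0],"fingers": 0}])

```text
time: 14.9
position: [0.4741, -0.3432, 0.053]
tool_rot: [0.707, -0.001, 0.707, -0.0]
force: [-1.0, -1.1, 2.8]
width: 0.0666
```

Contact at the expected 0.053. One more mm, then release and rise.

Request:
servo_tool(motion=[{"offset": [0,0,-0.001],"angular": [0,0,0],"fingers": 0},{"offset": [0,0,0],"angular": [0,0,0],"fingers": 0},{"offset": [0,0,0],"angular": [0,0,0],"fingers": 1},{"offset": [0,0,0],"angular": [0,0,0],"fingers": 1},{"offset": [0,0,0],"angular": [0,0,0],"fingers": 1},{"offset": [0,0,0],"angular": [0,0,0],"fingers": 1},{"offset": [0,0,0],"angular": [0,0,0],"fingers": 1},{"offset": [0,0,0.02],"angular": [0,0,0],"fingers": 1},{"offset": [0,0,0.03],"angular": [0,0,0],"fingers": 1},{"offset": [0,0,0.03],"angular": [0,0,0],"fingers": 1},{"offset": [0,0,0.03],"angular": [0,0,0],"fingers": 1},{"offset": [0,0,0],"angular": [0,0,0],"fingers": 1},{"offset": [0,0,0],"angular": [0,0,0],"fingers": 1}])

```text
time: 16.2
position: [0.474, -0.3431, 0.1616]
tool_rot: [0.707, -0.001, 0.707, -0.0]
force: [-0.8, -0.6, -0.4]
width: 0.0854
```

```bash
sed -i "s/^def run/M['gourd_large_centre']=(M['gourd_large_centre'][0],.008)\ndef run/" w.py; python3 w.py w6 mat_top gourd_large_centre gourd_small_centre
```

```text
t 16.2 pos [ 0.474  -0.3431  0.1616] x [ 9.e-04 -9.e-04 -1.e+00] y [-7.e-04  1.e+00 -9.e-04] w 0.08539009254640634 F [-0.8 -0.6 -0.4]
mat_top 0.97 [282.9 188.4] 4264 model 11874 [ 0.4656 -0.3413]
gourd_small_centre 0.83 [475.2 224.7] 4385 model 4334 [ 0.4896 -0.16  ]
```

View pics/w6.png

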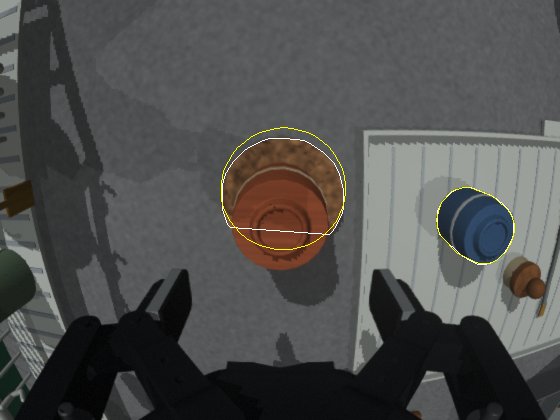

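Run:
```python
from loc import *
p=camera_params('wrist'); im=grab_frame('wrist'); M['gourd_large_centre']=(M['gourd_large_centre'][0],.008)
print(unproj(280.5,229,p,'wrist',.092).round(4))
vis=im[:,:,::-1].copy()
big=cv2.resize(vis[120:290,200:370],None,fx=4,fy=4,interpolation=cv2.INTER_CUBIC)
a=np.linspace(0,2*np.pi,60)
for (x,y),c in (((.474,-.342),(255,255,255)),((.474,-.3435),(0,255,255))):
  for r,z in ((.0175,.092),(.027,.085),(.0345,.05),(.03,.008)):
    q=(proj(np.c_[x+r*np.cos(a),y+r*np.sin(a),np.full(60,z)],p,'wrist')-[200,120]+.5)*4
    cv2.polylines(big,[np.round(q).astype(int)],True,c,1)
q=(proj(np.c_[.4738+.055*np.cos(a),-.3418+.055*np.sin(a),np.full(60,.008)],p,'wrist')-[200,120]+.5)*4
cv2.polylines(big,[np.round(q).astype(int)],True,(0,255,0),1)
cv2.imwrite('pics/w6z.png',big[:600])
```

```text
[ 0.4667 -0.3425  0.092 ]
```

View pics/w6z.png

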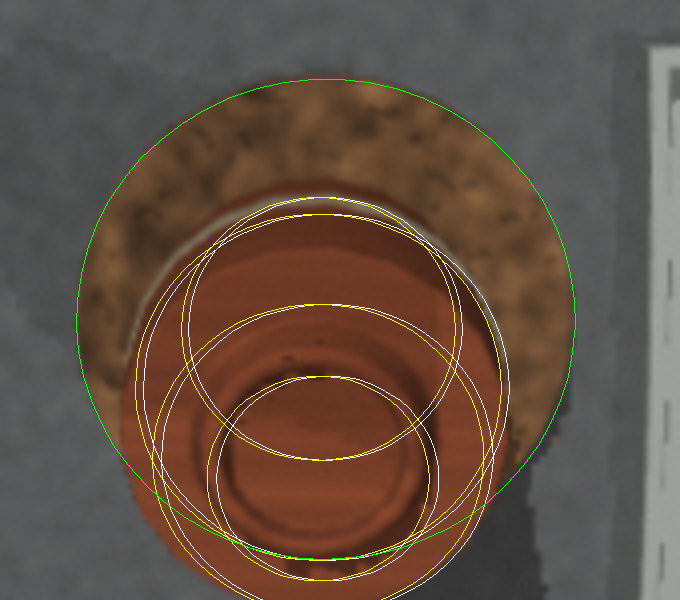

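Run:
```python
from loc import *
p=camera_params('wrist')
print(unproj(200+321/4-.5,120+454/4-.5,p,'wrist',.092).round(4))
for cam in('top','side'):
    im=grab_frame(cam); P=camera_params(cam)
    hsv=cv2.cvtColor(im,cv2.COLOR_RGB2HSV)
    cv2.imwrite(f'pics/{cam}7.png',cv2.resize((im[190:250,395:465] if cam=='top' else im[260:420,260:400])[:,:,::-1],None,fx=8 if cam=='top' else 4,fy=8 if cam=='top' else 4,interpolation=cv2.INTER_CUBIC)[:600])
```

```text
[ 0.4695 -0.3431  0.092 ]
```

View pics/top7.png

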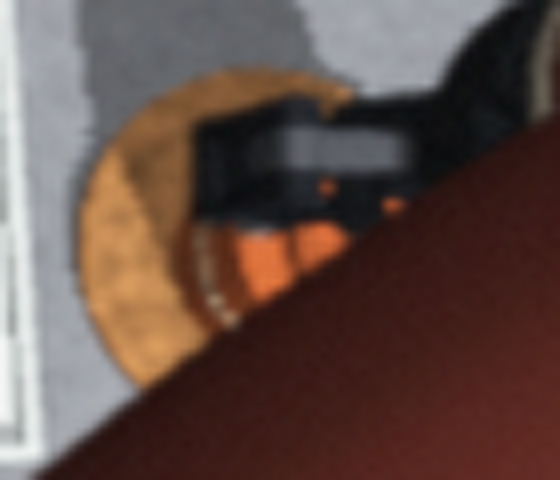

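View pics/side7.png

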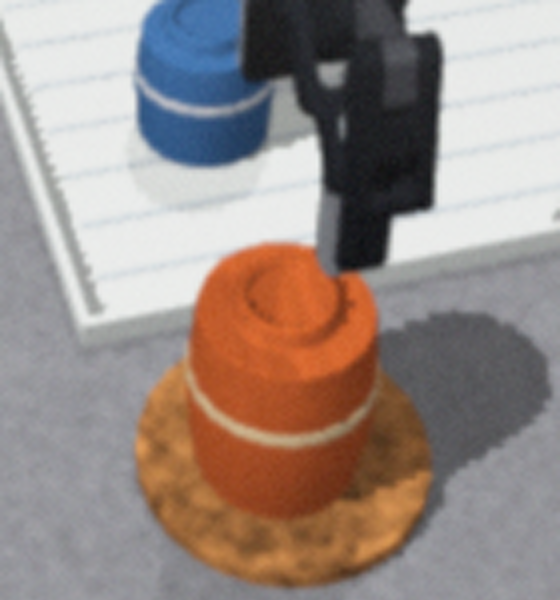

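Request:
servo_tool(motion=[{"offset": [0.0123,0.0386,0],"angular": [0,0,0],"fingers": 1},{"offset": [0.0123,0.0386,0],"angular": [0,0,0],"fingers": 1},{"offset": [0.0123,0.0386,0],"angular": [0,0,0],"fingers": 1},{"offset": [0.0123,0.0386,0],"angular": [0,0,0],"fingers": 1},{"offset": [0.0123,0.0386,0],"angular": [0,0,0],"fingers": 1},{"offset": [0.0123,0.0386,0],"angular": [0,0,0],"fingers": 1},{"offset": [0.0123,0.0386,0],"angular": [0,0,0],"fingers": 1},{"offset": [0.0123,0.0386,0],"angular": [0,0,0],"fingers": 1},{"offset": [0.0123,0.0386,0],"angular": [0,0,0],"fingers": 1},{"offset": [0.0123,0.0386,0],"angular": [0,0,0],"fingers": 1},{"offset": [0.0123,0.0386,0],"angular": [0,0,0],"fingers": 1},{"offset": [0.0123,0.0386,0],"angular": [0,0,0],"fingers": 1},{"offset": [0,0,-0.01],"angular": [0,0,0],"fingers": 1},{"offset": [0,0,0],"angular": [0,0,0],"fingers": 1},{"offset": [0,0,0],"angular": [0,0,0],"fingers": 1}])

```text
time: 18.05
position: [0.6208, 0.1197, 0.1505]
tool_rot: [0.707, -0.0, 0.708, -0.0]
force: [-0.3, -0.8, 0.3]
width: 0.0854
```

```bash
python3 - <<'E'
import re
s=open('loc.py').read()
# barrel profile: radius quadratic from rim .030 to mid to ledge .030
s=s.replace("def proj(","""def barrel(H,rm,n=9):
    L=H-.007; return [(z,.030+(rm-.030)*(1-((z-H/2)/(H/2))**2)) for z in np.linspace(0,L,n)]+[(L,.02),(H,.0175)]
for k,H,rm in(('gourd_large_centre',.084,.0345),('gourd_medium_centre',.073,.033),('gourd_small_centre',.062,.0315)): M[k]=(barrel(H,rm),T)
def proj(""",1)
open('loc.py','w').write(s)
E
python3 w.py w8 gourd_medium_centre
python3 - <<'E'
from loc import *
M['gourd_large_centre']=(M['gourd_large_centre'][0],.008)
for cam in('top','side'):
    im=grab_frame(cam); p=camera_params(cam); vis=im[:,:,::-1].copy()
    for n in ('gourd_large_centre','gourd_small_centre','mat_top','green_lid','sugar_centre'):
        for d in finder.trace(n,cam)[:1]:
            h=cv2.convexHull(np.argwhere(d['mask'])[:,::-1].astype(np.int32)); c=cen(h)[0]
            r=fit(n,[(p,cam,c)],unproj(*c,p,cam,.04)[:2]); print(cam,n,round(d['score'],2),d['mask'].sum(),round(cen(hull(n,*r.x,p,cam))[1]),r.x.round(4))
            cv2.polylines(vis,[np.round(hull(n,*r.x,p,cam)).astype(int)],True,(255,255,255),1)
    cv2.imwrite(f'pics/{cam}8.png',vis)
    v=im[:,:,::-1]; v=v[180:255,385:470] if cam=='top' else v[275:415,260:400]
    cv2.imwrite(f'pics/{cam}8z.png',cv2.resize(v,None,fx=7 if cam=='top' else 4,fy=7 if cam=='top' else 4,interpolation=cv2.INTER_CUBIC))
E
```

```text
t 18.05 pos [0.6208 0.1197 0.1505] x [-1.4e-03 -2.0e-04 -1.0e+00] y [-1.e-04  1.e+00 -2.e-04] w 0.08540329270142102 F [-0.3 -0.8  0.3]
gourd_medium_centre 0.82 [281.2 221.4] 7235 model 7527 [0.6204 0.1198]
top gourd_small_centre 0.8 668 647 [ 0.4872 -0.1609]
top mat_top 0.72 792 1725 [ 0.472  -0.3365]
top sugar_centre 0.57 438 732 [0.5755 0.385 ]
side gourd_large_centre 0.94 2698 2838 [ 0.4706 -0.3436]
side gourd_small_centre 0.92 1339 1448 [ 0.4895 -0.1626]
side mat_top 0.56 1949 3868 [ 0.4732 -0.3462]
side green_lid 0.62 1061 1309 [0.5565 0.3386]
side sugar_centre 0.73 1390 752 [0.2967 0.2564]
```

View pics/w8.png

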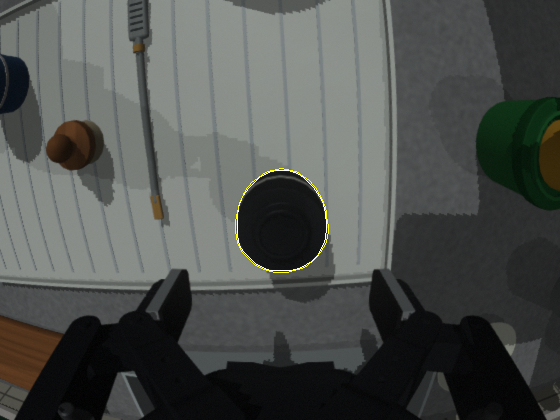

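View pics/top8z.png

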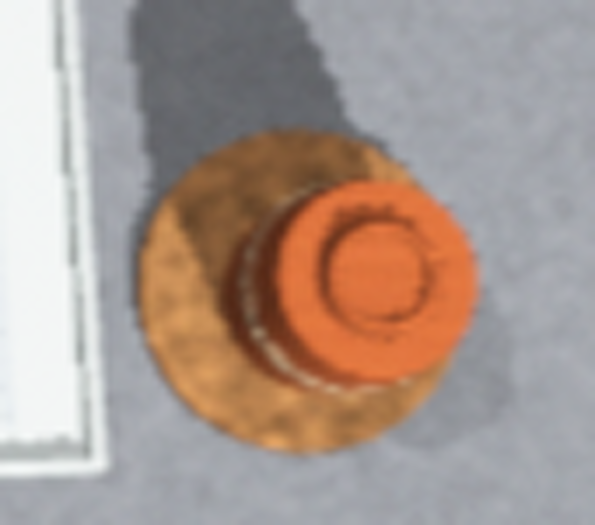

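View pics/side8.png

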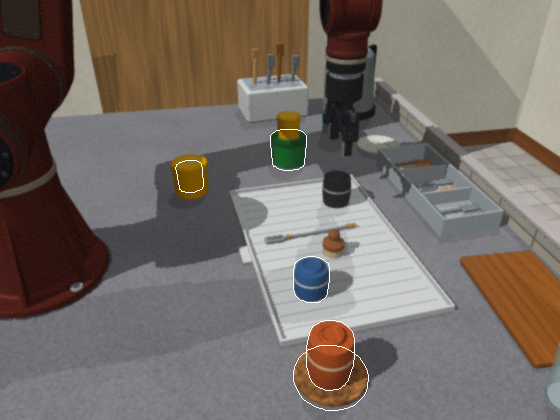

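Run:
```python
from loc import *
t=camera_params('top'); s=camera_params('side')
f=lambda c,z:unproj(385+c[0]/7-.5,180+c[1]/7-.5,t,'top',z).round(4)
print('ring',f((377,272),.092),'ledge',f((377.5,283.5),.083),'mat',f((300,290.5),.008))
for n,a,b in (('gourd_medium_centre',(232.6,153.1),(336,188.7)),('gourd_small_centre',(352.1,212.2),(310.3,279)),('gourd_large_centre',None,(380.8,260.8))):
    for c,p,cam in ((a,t,'top'),(b,s,'side')):
        if c: print(n,cam,fit(n,[(p,cam,np.array(c))],[.5,0]).x.round(4))
```

```text
ring [ 0.4706 -0.3422  0.092 ] ledge [ 0.4679 -0.345   0.083 ] mat [ 0.4726 -0.3418  0.008 ]
gourd_medium_centre top [0.6198 0.12  ]
gourd_medium_centre side [0.6211 0.1196]
gourd_small_centre top [ 0.4868 -0.1598]
gourd_small_centre side [ 0.4886 -0.1625]
gourd_large_centre side [ 0.6225 -0.153 ]
```

Charcoal sits at (281,221) under the jaws, fit (0.6205, 0.1198), directly below the TCP. The terracotta now measures about (0.4705, -0.343) from all three cameras, roughly 3 mm from mat centre. Grasping the charcoal.

Request:
servo_tool(motion=[{"offset": [0,0,-0.02],"angular": [0,0,0],"fingers": 1},{"offset": [0,0,-0.025],"angular": [0,0,0],"fingers": 1},{"offset": [0,0,-0.025],"angular": [0,0,0],"fingers": 1},{"offset": [0,0,-0.02],"angular": [0,0,0],"fingers": 1},{"offset": [0,0,-0.014],"angular": [0,0,0],"fingers": 1},{"offset": [0,0,-0.007],"angular": [0,0,0],"fingers": 1},{"offset": [0,0,0],"angular": [0,0,0],"fingers": 1},{"offset": [0,0,0],"angular": [0,0,0],"fingers": 1},{"offset": [0,0,0],"angular": [0,0,0],"fingers": 0},{"offset": [0,0,0],"angular": [0,0,0],"fingers": 0},{"offset": [0,0,0],"angular": [0,0,0],"fingers": 0},{"offset": [0,0,0],"angular": [0,0,0],"fingers": 0},{"offset": [0,0,0],"angular": [0,0,0],"fingers": 0}])

```text
time: 20.05
position: [0.6222, 0.1205, 0.0417]
tool_rot: [0.708, -0.0, 0.706, 0.0]
force: [-1.5, 0.7, 6.9]
width: 0.0638
```

Request:
servo_tool(motion=[{"offset": [0,0,0.01],"angular": [0,0,0],"fingers": 0},{"offset": [0,0,0.03],"angular": [0,0,0],"fingers": 0},{"offset": [0,0,0.04],"angular": [0,0,0],"fingers": 0},{"offset": [0,0,0.04],"angular": [0,0,0],"fingers": 0},{"offset": [0,0,0.02],"angular": [0,0,0],"fingers": 0},{"offset": [-0.005,-0.0155,0],"angular": [0,0,0],"fingers": 0},{"offset": [-0.0104,-0.032,0],"angular": [0,0,0],"fingers": 0},{"offset": [-0.0104,-0.032,0],"angular": [0,0,0],"fingers": 0},{"offset": [-0.0104,-0.032,0],"angular": [0,0,0],"fingers": 0},{"offset": [-0.0104,-0.032,0],"angular": [0,0,0],"fingers": 0},{"offset": [-0.0104,-0.032,0],"angular": [0,0,0],"fingers": 0},{"offset": [-0.0104,-0.032,0],"angular": [0,0,0],"fingers": 0},{"offset": [-0.0104,-0.032,0],"angular": [0,0,0],"fingers": 0},{"offset": [-0.0104,-0.032,0],"angular": [0,0,0],"fingers": 0},{"offset": [-0.0104,-0.032,0],"angular": [0,0,0],"fingers": 0},{"offset": [-0.0104,-0.032,0],"angular": [0,0,0],"fingers": 0},{"offset": [-0.0104,-0.032,0],"angular": [0,0,0],"fingers": 0},{"offset": [-0.0104,-0.032,0],"angular": [0,0,0],"fingers": 0},{"offset": [-0.0104,-0.032,0],"angular": [0,0,0],"fingers": 0},{"offset": [-0.0098,-0.0315,0],"angular": [0,0,0],"fingers": 0}])

```text
time: 22.05
position: [0.4695, -0.3437, 0.1789]
tool_rot: [0.707, 0.0, 0.708, 0.001]
force: [0.9, 0.3, -1.3]
width: 0.0636
```

Request:
servo_tool(motion=[{"offset": [0,0,0],"angular": [0,0,0],"fingers": 0},{"offset": [0,0,-0.01],"angular": [0,0,0],"fingers": 0},{"offset": [0,0,-0.02],"angular": [0,0,0],"fingers": 0},{"offset": [0,0,-0.01],"angular": [0,0,0],"fingers": 0},{"offset": [0,0,0],"angular": [0,0,0],"fingers": 0},{"offset": [0,0,0],"angular": [0,0,0],"fingers": 0},{"offset": [0,0,0],"angular": [0,0,0],"fingers": 0}])

```text
time: 22.75
position: [0.4717, -0.3426, 0.141]
tool_rot: [0.707, -0.001, 0.707, 0.0]
force: [0.5, -1.1, -2.4]
width: 0.064
```

Run:
```python
from loc import *
o=status.get_obs(); print(o['position'].round(4),o['force'].round(1))
for cam in('top','side','wrist'):
    im=grab_frame(cam); v=im[:,:,::-1]
    if cam=='side': v=cv2.resize(v[200:400,230:430],None,fx=3,fy=3,interpolation=cv2.INTER_CUBIC)
    cv2.imwrite(f'pics/{cam}9.png',v)
```

```text
[ 0.4717 -0.3426  0.141 ] [ 0.5 -1.1 -2.4]
```

View pics/side9.png

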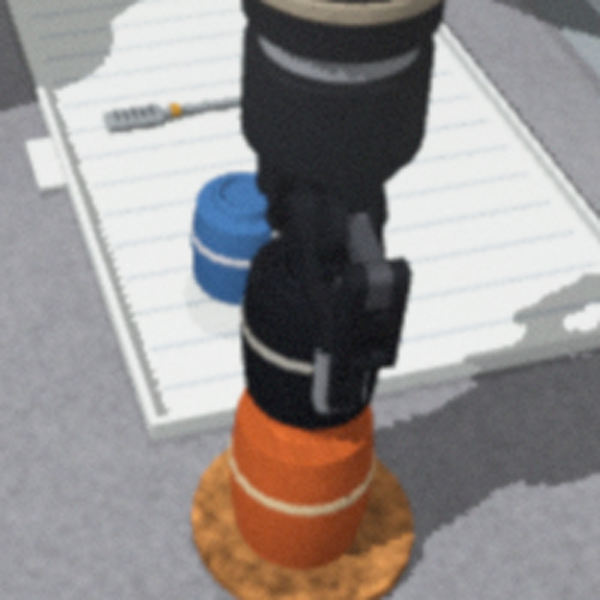

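View pics/wrist9.png

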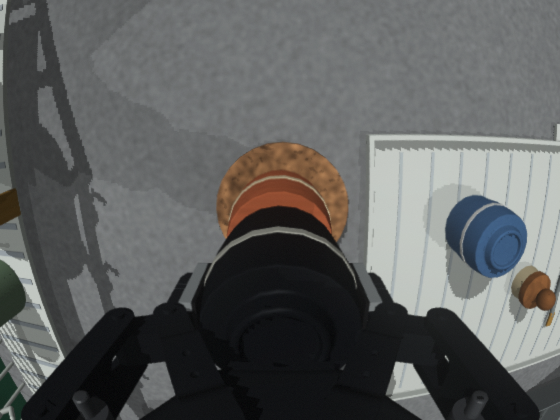

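Run:
```python
from loc import *
Z0=.1035
M['L']=(M['gourd_large_centre'][0],.008); M['C']=(M['gourd_medium_centre'][0],Z0)
f=3
for cam,(r0,c0,s) in {'side':(200,230,200),'wrist':(140,180,200)}.items():
    p=camera_params(cam); im=grab_frame(cam)[:,:,::-1]
    v=cv2.resize(im[r0:r0+s,c0:c0+s],None,fx=f,fy=f,interpolation=cv2.INTER_CUBIC)
    # brighten
    v=cv2.convertScaleAbs(v,alpha=1.8)
    for n,col,(x,y) in (('L',(0,255,0),(.4706,-.3432)),('C',(255,0,255),(.4706,-.3432))):
        h=hull(n,x,y,p,cam).reshape(-1,2); cv2.polylines(v,[np.round((h-[c0,r0]+.5)*f-.5).astype(int)],True,col,1)
    cv2.imwrite(f'pics/{cam}9o.png',v)
```

```text
(no output)
```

View pics/side9o.png

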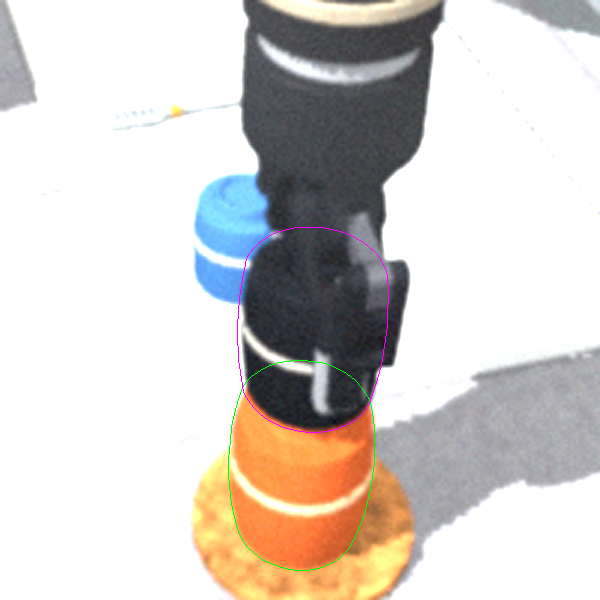

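View pics/wrist9o.png

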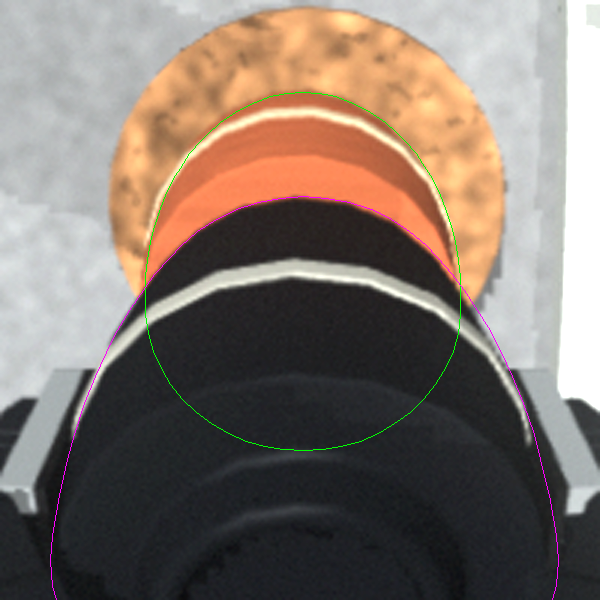

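Models drawn on a common axis overlay both gourds within about 1 mm in both views. Lowering the charcoal.

Request:
servo_tool(motion=[{"offset": [0,0,-0.005],"angular": [0,0,0],"fingers": 0},{"offset": [0,0,-0.005],"angular": [0,0,0],"fingers": 0},{"offset": [0,0,-0.003],"angular": [0,0,0],"fingers": 0},{"offset": [0,0,-0.002],"angular": [0,0,0],"fingers": 0},{"offset": [0,0,-0.001],"angular": [0,0,0],"fingers": 0},{"offset": [0,0,-0.001],"angular": [0,0,0],"fingers": 0},{"offset": [0,0,-0.001],"angular": [0,0,0],"fingers": 0},{"offset": [0,0,0],"angular": [0,0,0],"fingers": 0},{"offset": [0,0,0],"angular": [0,0,0],"fingers": 0}])

```text
time: 23.9
position: [0.4715, -0.3427, 0.1227]
tool_rot: [0.707, -0.0, 0.707, 0.0]
force: [-1.0, 1.0, 4.4]
width: 0.0636
```

Seated: contact at the predicted 0.1227. Release, rise, and move over the blue one.

Request:
servo_tool(motion=[{"offset": [0,0,0],"angular": [0,0,0],"fingers": 1},{"offset": [0,0,0],"angular": [0,0,0],"fingers": 1},{"offset": [0,0,0],"angular": [0,0,0],"fingers": 1},{"offset": [0,0,0],"angular": [0,0,0],"fingers": 1},{"offset": [0,0,0],"angular": [0,0,0],"fingers": 1},{"offset": [0,0,0.02],"angular": [0,0,0],"fingers": 1},{"offset": [0,0,0.03],"angular": [0,0,0],"fingers": 1},{"offset": [0,0,0.03],"angular": [0,0,0],"fingers": 1},{"offset": [0.003,0.03,0],"angular": [0,0,0],"fingers": 1},{"offset": [0.003,0.03,0],"angular": [0,0,0],"fingers": 1},{"offset": [0.003,0.03,0],"angular": [0,0,0],"fingers": 1},{"offset": [0.003,0.03,0],"angular": [0,0,0],"fingers": 1},{"offset": [0.003,0.03,0],"angular": [0,0,0],"fingers": 1},{"offset": [0.002,0.032,-0.02],"angular": [0,0,0],"fingers": 1},{"offset": [0,0,-0.03],"angular": [0,0,0],"fingers": 1},{"offset": [0,0,-0.02],"angular": [0,0,0],"fingers": 1},{"offset": [0,0,0],"angular": [0,0,0],"fingers": 1},{"offset": [0,0,0],"angular": [0,0,0],"fingers": 1}])

```text
time: 25.7
position: [0.4883, -0.1606, 0.1326]
tool_rot: [0.707, -0.0, 0.707, 0.0]
force: [1.1, 0.2, 0.6]
width: 0.0854
```

```bash
python3 w.py w10 gourd_small_centre
python3 - <<'E'
from loc import *
M['C']=(M['gourd_medium_centre'][0],.085)
for cam in('top','side'):
    im=grab_frame(cam); p=camera_params(cam)
    for d in finder.trace('gourd_medium_centre',cam)[:1]:
        h=cv2.convexHull(np.argwhere(d['mask'])[:,::-1].astype(np.int32)); c=cen(h)[0]
        r=fit('C',[(p,cam,c)],[.47,-.34]); print(cam,round(d['score'],2),d['mask'].sum(),round(cen(hull('C',*r.x,p,cam))[1]),r.x.round(4))
    v=im[:,:,::-1]; v=v[180:255,395:480] if cam=='top' else v[220:420,240:420]
    f=7 if cam=='top' else 3
    cv2.imwrite(f'pics/{cam}10z.png',cv2.convertScaleAbs(cv2.resize(v,None,fx=f,fy=f,interpolation=cv2.INTER_CUBIC),alpha=1.6))
E
```

```text
t 25.7 pos [ 0.4883 -0.1606  0.1326] x [-1.e-04  2.e-04 -1.e+00] y [-5.e-04  1.e+00  2.e-04] w 0.0853751135105215 F [1.1 0.2 0.6]
gourd_small_centre 0.58 [279.6 224.7] 7004 model 7597 [ 0.4873 -0.1616]
side 0.78 2757 2823 [ 0.471  -0.3435]
```

View pics/side10z.png

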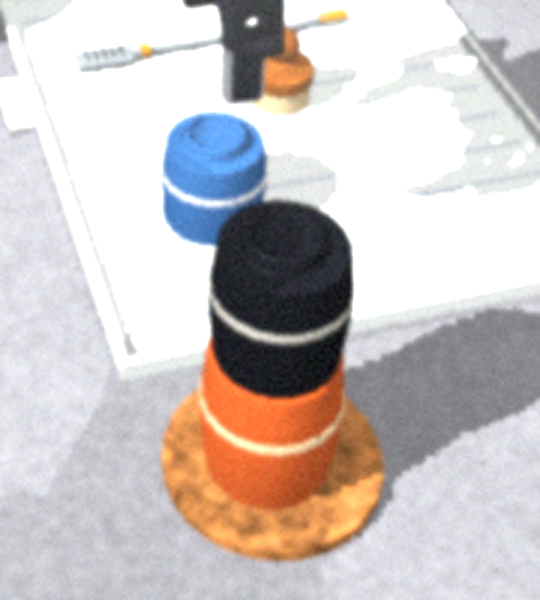

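View pics/top10z.png

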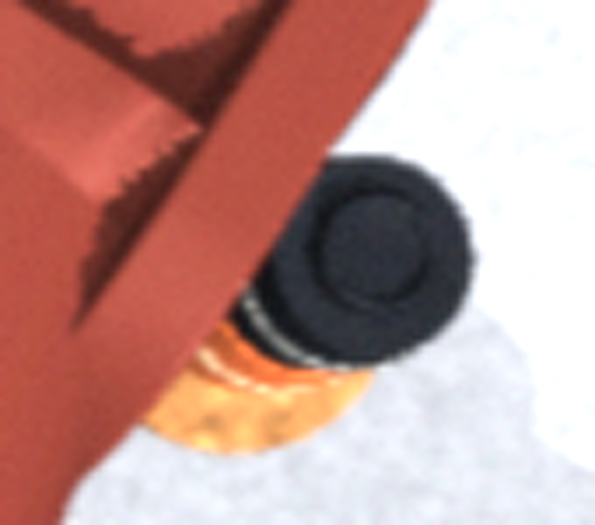

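View pics/w10.png

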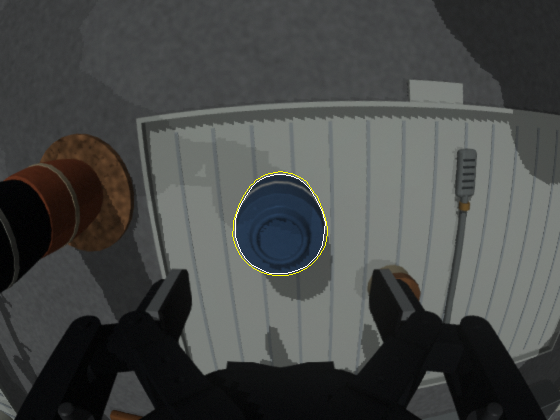

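Charcoal is seated at (0.471, -0.3435), upright in both views. Blue is at (280,225), fit (0.4875, -0.1613). Grasp and lift.

Request:
servo_tool(motion=[{"offset": [-0.0005,-0.0005,-0.02],"angular": [0,0,0],"fingers": 1},{"offset": [0,0,-0.025],"angular": [0,0,0],"fingers": 1},{"offset": [0,0,-0.025],"angular": [0,0,0],"fingers": 1},{"offset": [0,0,-0.018],"angular": [0,0,0],"fingers": 1},{"offset": [0,0,-0.01],"angular": [0,0,0],"fingers": 1},{"offset": [0,0,0],"angular": [0,0,0],"fingers": 1},{"offset": [0,0,0],"angular": [0,0,0],"fingers": 1},{"offset": [0,0,0],"angular": [0,0,0],"fingers": 0},{"offset": [0,0,0],"angular": [0,0,0],"fingers": 0},{"offset": [0,0,0],"angular": [0,0,0],"fingers": 0},{"offset": [0,0,0],"angular": [0,0,0],"fingers": 0},{"offset": [0,0,0],"angular": [0,0,0],"fingers": 0}])

```text
time: 27.2
position: [0.4886, -0.1615, 0.0358]
tool_rot: [0.708, -0.001, 0.706, -0.0]
force: [-2.7, 1.6, 7.7]
width: 0.0609
```

Request:
servo_tool(motion=[{"offset": [0,0,0.01],"angular": [0,0,0],"fingers": 0},{"offset": [0,0,0.03],"angular": [0,0,0],"fingers": 0},{"offset": [0,0,0.04],"angular": [0,0,0],"fingers": 0},{"offset": [0,0,0.04],"angular": [0,0,0],"fingers": 0},{"offset": [0,0,0.04],"angular": [0,0,0],"fingers": 0},{"offset": [0,0,0.02],"angular": [0,0,0],"fingers": 0},{"offset": [-0.001,-0.01,0],"angular": [0,0,0],"fingers": 0},{"offset": [-0.002,-0.022,0],"angular": [0,0,0],"fingers": 0},{"offset": [-0.002,-0.022,0],"angular": [0,0,0],"fingers": 0},{"offset": [-0.002,-0.022,0],"angular": [0,0,0],"fingers": 0},{"offset": [-0.002,-0.022,0],"angular": [0,0,0],"fingers": 0},{"offset": [-0.002,-0.022,0],"angular": [0,0,0],"fingers": 0},{"offset": [-0.002,-0.022,0],"angular": [0,0,0],"fingers": 0},{"offset": [-0.002,-0.022,0],"angular": [0,0,0],"fingers": 0},{"offset": [-0.0015,-0.018,0],"angular": [0,0,0],"fingers": 0},{"offset": [0,0,0],"angular": [0,0,0],"fingers": 0},{"offset": [0,0,-0.01],"angular": [0,0,0],"fingers": 0},{"offset": [0,0,-0.005],"angular": [0,0,0],"fingers": 0},{"offset": [0,0,0],"angular": [0,0,0],"fingers": 0},{"offset": [0,0,0],"angular": [0,0,0],"fingers": 0}])

```text
time: 29.2
position: [0.4713, -0.3423, 0.1989]
tool_rot: [0.707, -0.0, 0.707, 0.001]
force: [-0.2, 0.1, -1.4]
width: 0.0611
```

Run:
```python
from loc import *
o=status.get_obs(); print(o['position'].round(4),o['force'].round(1))
Z0=.151+.018
M['C']=(M['gourd_medium_centre'][0],.085); M['B']=(M['gourd_small_centre'][0],Z0)
f=3
for cam,(r0,c0,s) in {'side':(200,230,200),'wrist':(140,180,200)}.items():
    p=camera_params(cam); im=grab_frame(cam)[:,:,::-1]
    v=cv2.convertScaleAbs(cv2.resize(im[r0:r0+s,c0:c0+s],None,fx=f,fy=f,interpolation=cv2.INTER_CUBIC),alpha=1.8)
    for n,col in (('C',(0,255,0)),('B',(255,0,255))):
        h=hull(n,.471,-.3435,p,cam).reshape(-1,2); cv2.polylines(v,[np.round((h-[c0,r0]+.5)*f-.5).astype(int)],True,col,1)
    cv2.imwrite(f'pics/{cam}11o.png',v)
```

```text
[ 0.4713 -0.3423  0.1989] [-0.2  0.1 -1.4]
```

View pics/side11o.png

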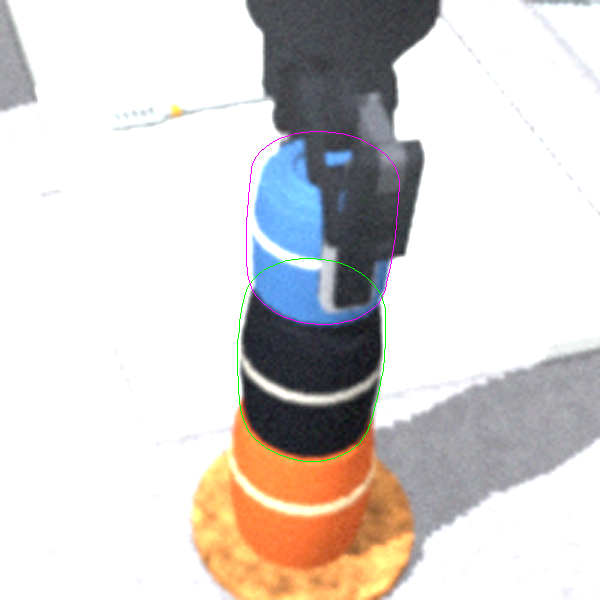

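View pics/wrist11o.png

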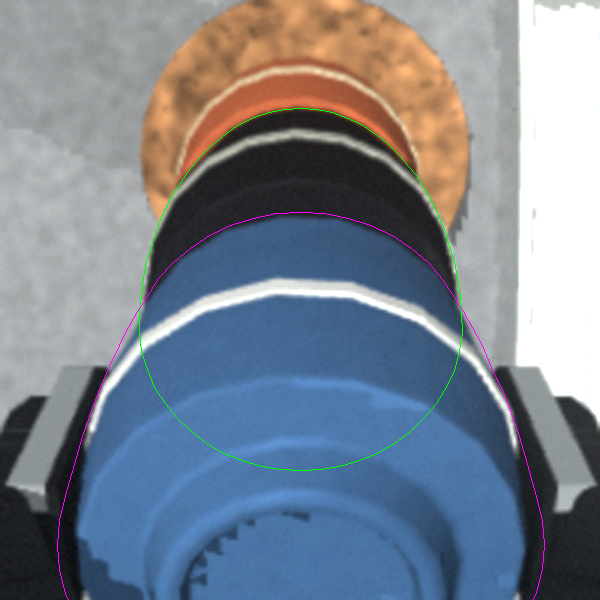

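Blue is aligned with the column within about 1 mm in both views. Lowering to the expected 0.183.

Request:
servo_tool(motion=[{"offset": [0,-0.0005,-0.005],"angular": [0,0,0],"fingers": 0},{"offset": [0,0,-0.004],"angular": [0,0,0],"fingers": 0},{"offset": [0,0,-0.003],"angular": [0,0,0],"fingers": 0},{"offset": [0,0,-0.002],"angular": [0,0,0],"fingers": 0},{"offset": [0,0,-0.001],"angular": [0,0,0],"fingers": 0},{"offset": [0,0,-0.001],"angular": [0,0,0],"fingers": 0},{"offset": [0,0,-0.001],"angular": [0,0,0],"fingers": 0},{"offset": [0,0,0],"angular": [0,0,0],"fingers": 0},{"offset": [0,0,0],"angular": [0,0,0],"fingers": 0}])

```text
time: 30.2
position: [0.4715, -0.3437, 0.1828]
tool_rot: [0.707, -0.0, 0.707, 0.0]
force: [-1.3, 0.7, 4.5]
width: 0.0607
```

Seated at 0.1828 with contact. Release, rise, and back away for the final check.

Request:
servo_tool(motion=[{"offset": [0,0,0],"angular": [0,0,0],"fingers": 1},{"offset": [0,0,0],"angular": [0,0,0],"fingers": 1},{"offset": [0,0,0],"angular": [0,0,0],"fingers": 1},{"offset": [0,0,0],"angular": [0,0,0],"fingers": 1},{"offset": [0,0,0],"angular": [0,0,0],"fingers": 1},{"offset": [0,0,0.02],"angular": [0,0,0],"fingers": 1},{"offset": [0,0,0.03],"angular": [0,0,0],"fingers": 1},{"offset": [0,0,0.03],"angular": [0,0,0],"fingers": 1},{"offset": [0.002,0.04,0],"angular": [0,0,0],"fingers": 1},{"offset": [0.002,0.04,0],"angular": [0,0,0],"fingers": 1},{"offset": [0.002,0.04,0],"angular": [0,0,0],"fingers": 1},{"offset": [0.002,0.04,0],"angular": [0,0,0],"fingers": 1},{"offset": [0.002,0.04,0],"angular": [0,0,0],"fingers": 1},{"offset": [0.002,0.04,0],"angular": [0,0,0],"fingers": 1},{"offset": [0.002,0.04,0],"angular": [0,0,0],"fingers": 1},{"offset": [0.002,0.04,0],"angular": [0,0,0],"fingers": 1},{"offset": [0,0,0],"angular": [0,0,0],"fingers": 1},{"offset": [0,0,0],"angular": [0,0,0],"fingers": 1}])

```text
time: 32.0
position: [0.4874, -0.0229, 0.2623]
tool_rot: [0.707, -0.001, 0.707, 0.001]
force: [-0.3, 0.5, 0.7]
width: 0.0852
```

Run:
```python
from loc import *
M['L']=(M['gourd_large_centre'][0],.008);M['C']=(M['gourd_medium_centre'][0],.085); M['B']=(M['gourd_small_centre'][0],.151);M['S']=(M['sugar_centre'][0],.076)
f={'side':3,'top':2}
for cam in ('side','top'):
    p=camera_params(cam); im=grab_frame(cam)
    for t,m in (('gourd_small_centre','B'),('green_lid','green_lid'),('sugar_centre','S'),('brush_middle','brush_middle')):
        for d in finder.trace(t,cam)[:2]:
            h=cv2.convexHull(np.argwhere(d['mask'])[:,::-1].astype(np.int32)); c=cen(h)[0]
            r=fit(m,[(p,cam,c)],unproj(*c,p,cam,.1)[:2]); print(cam,t,round(d['score'],2),d['mask'].sum(),round(cen(hull(m,*r.x,p,cam))[1]),r.x.round(4))
    b=finder.trace('bombilla_middle',cam)[:1]; print('bom',[x['point'] for x in b])
    v=im[:,:,::-1].copy()
    r0,c0,h_,w_=(210,250,190,190) if cam=='side' else (100,90,200,400)
    v=cv2.convertScaleAbs(cv2.resize(v[r0:r0+h_,c0:c0+w_],None,fx=f[cam],fy=f[cam],interpolation=cv2.INTER_CUBIC),alpha=1.4)
    for n,x,y in (('B',.471,-.3435),('S',.558,.3445)):
        q=hull(n,x,y,p,cam).reshape(-1,2); cv2.polylines(v,[np.round((q-[c0,r0]+.5)*f[cam]-.5).astype(int)],True,(255,0,255),1)
    cv2.imwrite(f'pics/{cam}12.png',v); cv2.imwrite(f'pics/{cam}12f.png',im[:,:,::-1])
```

```text
side green_lid 0.73 918 1337 [0.5503 0.324 ]
side sugar_centre 0.94 1431 986 [0.2979 0.1229]
side sugar_centre 0.58 391 656 [0.5446 0.3314]
side brush_middle 0.97 479 561 [ 0.561  -0.0604]
side brush_middle 0.18 19694 612 [ 0.5391 -0.1078]
bom [[293.7, 235.1]]
top gourd_small_centre 0.76 944 999 [ 0.4713 -0.3429]
top green_lid 0.69 849 1617 [0.5541 0.3399]
top sugar_centre 0.77 813 826 [0.5553 0.345 ]
top sugar_centre 0.56 1075 802 [0.3012 0.2367]
bom []
```

View pics/side12.png

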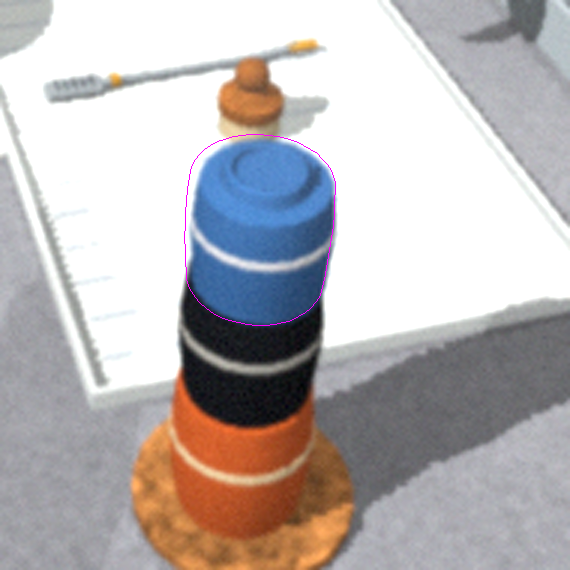

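View pics/top12.png

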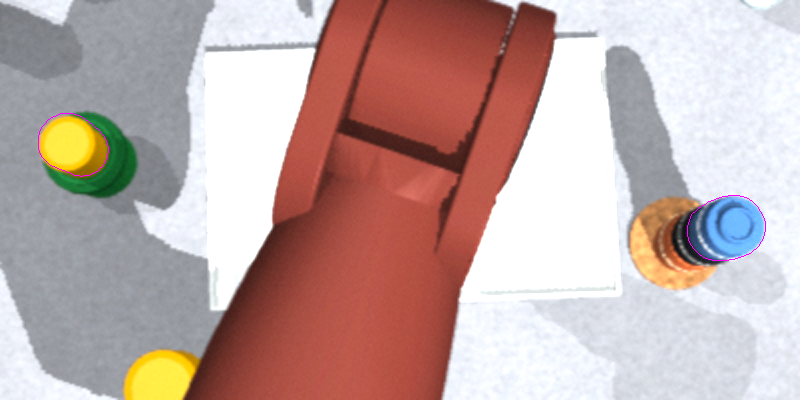

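View pics/side12f.png

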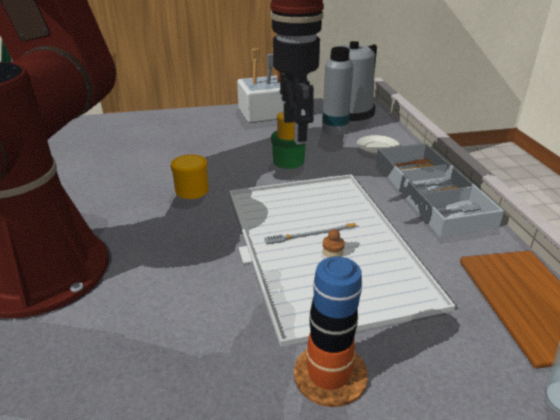

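The column stands straight on the mat. The sugar tub sits on the green lid, and the brush and bombilla are where they were. Handing in.

```bash
python3 -c "
from workcell import ctrl,status
print(status.get_obs()['time']); print(ctrl.finish_job())"
```

```text
32.6
the job is handed in; nothing more can be done
None
```

I stacked the three gourds on the mat, put the sugar tub on the green lid, and handed the job in at 32.6 s of the allowed 112 s. No verdict came back.

**Gourds:** Terracotta, charcoal and blue stand in one column at about (0.471, -0.343), roughly 3 mm from the mat centre. The fits of the three axes agree within about 1 mm. Each gourd made contact at the height predicted for fully home, and the column looks upright in the side and top views.

**Sugar tub:** The small yellow tub met the lid at the height for sitting inside the ring, not on top of it. It lies 2–3 mm from the lid centre, and the larger look-alike was left alone.

**Not to be disturbed:** In the last side picture the brush and bombilla are within about 1 mm and 1 px of their start.

**Checks that disagreed or failed:**
- The last green tub fits, and one side-camera fit of the sugar tub, were off by several mm to 2 cm. The tub and gripper were partly hidden there, so I relied on the wrist and top views instead.
- The last top picture did not show the bombilla or brush because the arm covered them.
- My first gourd shape model was too narrow at the ledge. I corrected it before stacking the charcoal gourd, so the terracotta sits a few mm off centre.

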